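# Close the polishing barrel with its screw plug

### The job

Pick up the winged screw plug and set it upright in the threaded neck of the polishing barrel. Back it off (counter-clockwise from above) gently until its lugs drop into the thread starts, then screw it in clockwise until it is fully home, flange flat on the rim, and let go. Never force it, since the thread is easily crushed, and leave the other things on the bench where they are.

Things in the scene. Friction and masses are not known exactly. Their poses are not given: they have to be found in the camera images.
- wing (a point): Grip point of the steel screw plug, at mid-length of its wing: a flat upright bar 10 mm thick (along this point's y), 44 mm long (along x), 33 mm tall, standing on the plug's round flange (66 mm across, 6 mm thick). The point is 20 mm above the flange's upper face, 13 mm below the wing's top. z up the plug's axis. At the start the plug stands upright on its nose, this point 63 mm above the bench.
- flange (a point): Centre of the flange's underside, 26 mm below the wing point; z up the plug's axis. Level with the rim point when the plug is fully home. Below it a spigot 40 mm across, 37 mm long, its last 10 mm tapering to a 30 mm nose.
- lugs (a point): Point on the plug's axis, 17 mm below the flange's underside, level with the middle of its three round lugs, which are 6 mm thick, 120 degrees apart and reach 26.5 mm from the axis.
- rim (a point): Centre of the mouth of the barrel's neck, level with its rim, 115 mm above the bench; z up. Neck 74 mm across, 58 mm inside. Inside is a right-hand thread with three starts 120 degrees apart, bore 43 mm. Where the starts lie differs every time and does not follow from this point's axes.
- thread_top (a point): On the neck's axis, 4 mm below the rim: top of the thread. Set in anywhere, the lugs rest on it, flange 14 to 16 mm above the rim (11 to 18 mm on the tooth before each start). Backed off (counter-clockwise from above) within 120 degrees they ride up 2 mm, then can drop about 10 mm into the starts; not let down there, they ride over a 4 mm tooth. Turned clockwise up here they jam on the teeth.
- thread_in (a point): On the neck's axis, 14.5 mm below the rim: floor of the starts. Dropped in, the flange is 5.5 mm above the rim. A start leaves 16 degrees of free turn; backing off further jams. Clockwise turning, with the plug kept down, draws it down 1 mm per 10 degrees (1.5 mm up-and-down play); the flange meets the rim after 60 to 90 degrees and the plug stays there.
- plug: The same plug, 0.2 to 0.33 kg, 76 mm tall; origin at its nose's end, 37 mm below the flange point, 63 mm below the wing point; z up its axis, x along the wing.
- barrel: The polishing barrel: an aluminium drum 92 mm across with a narrower neck, on a square grey 120 mm stand bolted to the bench, so it does not move. Origin on the bench under the middle of the neck, 115 mm below the rim point; z up. Pressing or jamming the plug against it with more than 40 N crushes the thread.
- scriber: Bystander: brass scriber 150 mm long, 10 mm thick, lying on the tray between barrel and plug, roughly along the x axis; origin under its middle.
- bung: Bystander: black rubber bung, 42 mm across, 30 mm tall; origin under its middle.
- gempot: Bystander: small gem jar, 40 mm across, 35 mm tall; origin under its middle.
- brush: Bystander: bench brush lying beyond the tray; origin under its middle.
- gempot2: Bystander: second small gem jar like the first; origin under its middle.
- file: Bystander: wood-handled screwdriver lying to the left of the tray; origin under its middle.
- pitchdisc: Bystander: amber pitch disc 90 mm across, 18 mm tall, right of the tray; origin under its middle.
Things that resemble listed ones, but are neither listed nor needed, are in the scene too. Of the things like the plug, leave any that is green, purple or yellow; of the rest the smaller one is meant.

How it is judged:
By the outcome, as a careful person would: the job done as asked, in the order asked, and still so for the second after the job is handed in, with the robot touching nothing.
It also fails if it takes over 72 s, if anything falls off the work surface, if the arm or the gripper's body presses on something with over 40 N, if the wrist force passes 120 N, or if a joint passes its speed limit or range.

### The arm

A 6-joint arm with a two-finger parallel gripper is mounted at the origin on the work surface. World frame = base frame: x ahead of the robot, y to its left, z up, the work surface at z = 0. Lengths are in m, angles in rad, forces in N, time in s.
With the tool pointing down it reaches from about 0.3 to 0.875 m from the base axis. Payload 6.4 kg.
Tool frame: the origin (TCP) lies on the centre line of the jaws, within the pads' length; the fingertips stand 22 mm ahead of it and the grasp point (between the pads) lies 3 mm ahead of it; z points along the fingers, y is the direction in which the jaws open and shut (so a half turn about z gives the same grasp; the last joint's range is limited). The gripper opens to 85 mm and grips with 20 to 120 N. Pads are 22 mm wide; open, the fingers measure 114 mm over their backs; the gripper's body (76 mm by 85 mm) begins 54 mm behind the grasp point. The pads swing forward as they close: fully open they stand 13 mm farther back than shut.
Start: joints at [1.002, 0.181, 1.607, -0, 1.354, -0.206], TCP at [0.204, 0.538, 0.253] pointing down, gripper open.
Joint ranges: [-2.99, 2.99], [-0.89, 2.07], [0.3, 2.58], [-1.14, 4.28], [0, 2.63], [-3.12, 3.12]. Speed limits (rad/s): [2.57, 2.57, 3.01, 3.14, 3.14, 3.14].

### API

Orientations are given as a unit quaternion [w, x, y, z].
In Python, from cell import * gives the robot as it stands.
- The arm moves only by the tool drive_tool, never from a script. Its argument "deltas" is a list of rows, each a list of 6 numbers: the shift along the world's x, y, z in cm, then the turn, a rotation vector about the world's x, y, z in degrees. A call has 1 to 8 rows; each row is the pose to reach, as a shift and turn from the pose commanded when the call began; what a row does not reach only later rows make up. A row lasts 1/8 s, in which the tool goes at most 62.5 mm and 10.7 degrees, less where a joint would pass 70% of its speed; a pose out of reach is approached as far as the arm can. A call with a gripper value outside its range is refused whole. "fingers" is the opening, from -1 (shut) to 1 (fully open), set as the call begins (left out, the last holds). The fingers move at their own pace and stop on an object; "squeeze" is the grip in N (left out, the last holds). Time passes only in rows, so rows that repeat a pose let the fingers close. It gives the time, the measured TCP pose, the force and the opening at its end, in the units of the state.
- state(): the state, without advancing time (a new reading comes with each control period).
- capture(name): name is "side" or "top" or "wrist"; returns the picture (384x512x3 uint8, red, green, blue); there is no depth.
- camera_params(name): a dict with "intrinsics" (3x3 intrinsics, pixels), "k1" (the pictures are not rectified: a ray, as slopes to the right and down, at radius r is drawn at 1 + k1 r^2 times it, then the intrinsics apply), "R" (3x3) and "t" (3): a world point X has camera coordinates R X + t; the wrist camera has in their place "T_tool_cam" (4x4, takes a point from camera to tool coordinates, whose origin is the TCP and whose axes are the flange's). Camera axes: x right, y down, z forward; pixel columns grow to the right and rows downward; lengths in m; the calibration is good to about 2 mm. A picture is of the moment at which its call begins: read the wrist's pose just before it. camera_params takes no time and is no camera call.
- sign_off(): hands the job in, once; it reports no verdict.
The state is a dict: "time_s": time; "joint_pos": joint angles; "joint_vel": joint speeds; "tau": joint torques, N m; "ee_pos": TCP position; "tool_rot": TCP orientation; "force": force on the tool from outside, world axes, zero at the start; "wrist_torque": the same for the moment, N m; "grip_width": finger opening in m.
Only numpy, scipy, OpenCV 4.12 (cv2) and the standard library are available. Lean on these libraries where they do the work, as an engineer would, in place of code of your own. Each camera call takes 0.05 s, during which the arm holds its last target.

## Working session

There is one attempt and no reset: what is moved stays moved. The work goes in short steps, Python scripts to look and compute and a tool call to move; the robot and the scene stay as the last step left them, time stands still between calls to the robot, and variables do not carry over. Pictures are saved under pics/ and viewed, and the job is handed in when it is done.

Besides the shell and the picture viewer there is one more tool, called after "Call:" as name(argument=value, ...) on one line, values as JSON. drive_tool: Moves the arm, as the interface text tells. Its arguments: {"type":"object","properties":{"deltas":{"type":"array"},"fingers":{"type":"number"},"squeeze":{"type":"number"}},"required":["deltas"]}

```bash
ls; mkdir -p pics; python3 - <<'E'
from cell import *
import cv2
for n in ["side","top","wrist"]:
    s=state()
    im=capture(n); cv2.imwrite(f"pics/{n}0.png",im[:,:,::-1])
    print(n,camera_params(n))
print(state())
E
```

```text
pics
side {'intrinsics': array([[439.70553433,   0.        , 253.67213881],
       [  0.        , 439.70553433, 193.0410064 ],
       [  0.        ,   0.        ,   1.        ]]), 'k1': -0.1484752549257698, 'R': array([[ 0.8766165 , -0.48100223,  0.01343002],
       [-0.2705714 , -0.51580639, -0.812856  ],
       [ 0.39791284,  0.70892921, -0.58230984]]), 't': array([-0.5043859 ,  0.23500608,  1.00044932])}
top {'intrinsics': array([[448.05224946,   0.        , 253.57003525],
       [  0.        , 448.05224946, 194.48146142],
       [  0.        ,   0.        ,   1.        ]]), 'k1': -0.11403503712621206, 'R': array([[-0.01373282, -0.99986088,  0.00946762],
       [-0.98152972,  0.01167293, -0.19095327],
       [ 0.19081619, -0.01191507, -0.98155347]]), 't': array([0.0042886 , 0.57420913, 1.1802323 ])}
wrist {'intrinsics': array([[330.60434   ,   0.        , 253.44388027],
       [  0.        , 330.60434   , 194.13338864],
       [  0.        ,   0.        ,   1.        ]]), 'k1': 0.007750822844681124, 'T_tool_cam': array([[ 5.86056066e-04, -9.57473741e-01, -2.88519831e-01,
         
[... 253 characters left out ...]
  1.00000000e+00]])}
{'time_s': 0.15, 'joint_pos': array([ 1.00168712e+00,  1.81397419e-01,  1.60779785e+00,  6.86278506e-06,
        1.35382122e+00, -2.06323637e-01]), 'joint_vel': array([ 0.00027713, -0.00136647, -0.00299514,  0.00014318,  0.00082708,
        0.00044363]), 'tau': array([ 7.98210549e-04, -4.45255387e+01, -3.51691675e+01, -2.53757507e-04,
        5.91879361e-03,  1.48878866e-05]), 'ee_pos': array([0.20382421, 0.53722293, 0.25256645]), 'tool_rot': array([-2.72260053e-04,  1.80400363e-01,  9.83593006e-01, -6.57808331e-04]), 'force': array([ 0.62675044, -0.19296952,  0.20878373]), 'wrist_torque': array([-0.0134261 , -0.03108398, -0.01670248]), 'grip_width': 0.08500021295831943}
```

View pics/side0.png

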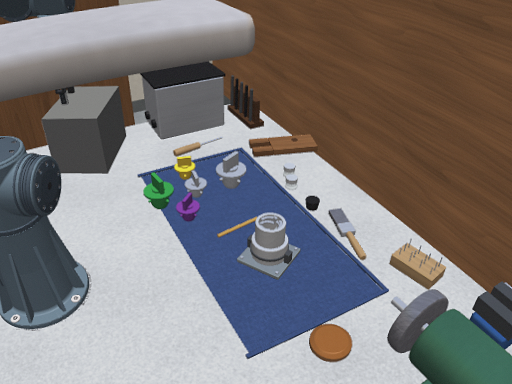

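View pics/top0.png

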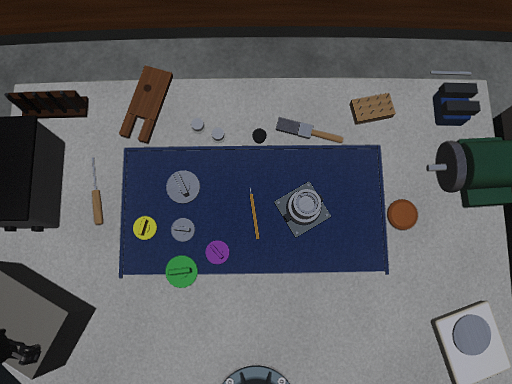

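View pics/wrist0.png

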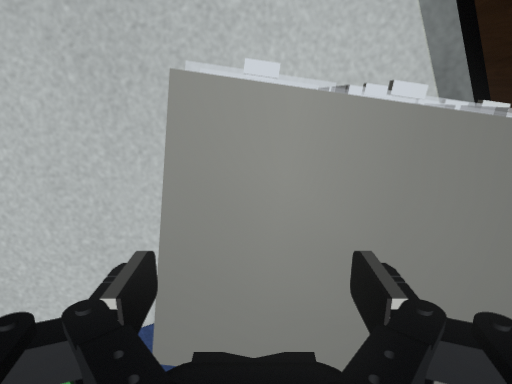

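Side/top show five plug-like parts (top-image pixels): grey large (183,186), grey small (183,230), yellow (145,228), purple (217,252) and green (181,271). The smaller grey one at (183,230) fits. I'll confirm it in an enlarged crop.

```bash
cat > h.py <<'E'
import numpy as np, cv2
from scipy.spatial.transform import Rotation as Ro
from cell import *
def und(p,cp):
    K=cp["intrinsics"];d=((np.array(p,float)-K[:2,2])/K[0,0])
    s=d.copy()
    for _ in range(30): s=d/(1+cp["k1"]*(s@s))
    return np.array([s[0],s[1],1.])
def Rq(q): return Ro.from_quat([q[1],q[2],q[3],q[0]]).as_matrix()
def pose(name,st=None):
    cp=camera_params(name)
    if name=="wrist":
        T=cp["T_tool_cam"]; R=Rq(st["tool_rot"])
        return R@T[:3,:3], R@T[:3,3]+st["ee_pos"], cp
    return cp["R"].T, -cp["R"].T@cp["t"], cp
def onz(name,p,z,st=None):
    Rw,c,cp=pose(name,st); d=Rw@und(p,cp); return c+d*(z-c[2])/d[2]
def proj(name,X,st=None):
    Rw,c,cp=pose(name,st); v=Rw.T@(np.array(X)-c); s=v[:2]/v[2]
    s=s*(1+cp["k1"]*(s@s)); return s*cp["intrinsics"][0,0]+cp["intrinsics"][:2,2]
def ray(name,p,st=None):
    Rw,c,cp=pose(name,st); d=Rw@und(p,cp); return c,d/np.linalg.norm(d)
def tri(*rs):
    A=np.zeros((3,3));b=np.zeros(3)
    for c,d in rs:
        P=np.eye(3)-np.outer(d,d);A+=P;b+=P@c
    X=np.linalg.solve(A,b); return X,[np.linalg.norm((np.eye(3)-np.outer(d,d))@(X-c)) for c,d in rs]
E
python3 - <<'E'
import cv2
a=cv2.imread("pics/top0.png"); 
cv2.imwrite("pics/t0a.png",cv2.resize(a[160:290,120:250],None,fx=4.5,fy=4.5,interpolation=cv2.INTER_CUBIC))
cv2.imwrite("pics/t0b.png",cv2.resize(a[170:245,240:340],None,fx=8,fy=8,interpolation=cv2.INTER_CUBIC))
a=cv2.imread("pics/side0.png"); 
cv2.imwrite("pics/s0a.png",cv2.resize(a[140:290,130:320],None,fx=4,fy=4,interpolation=cv2.INTER_CUBIC))
E
```

```text
(no output)
```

View pics/t0a.png

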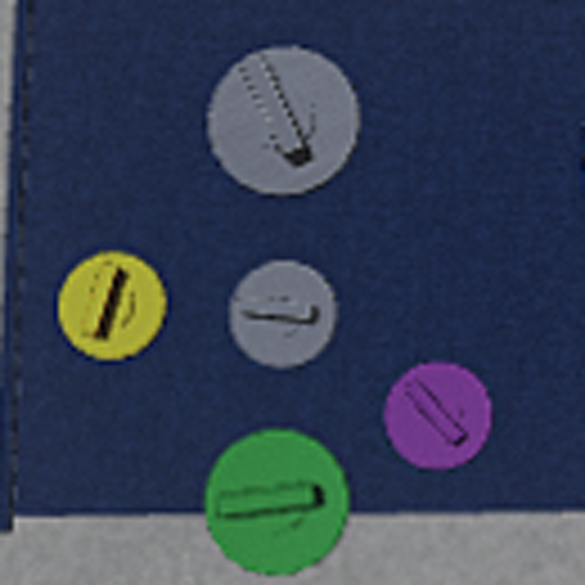

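View pics/t0b.png

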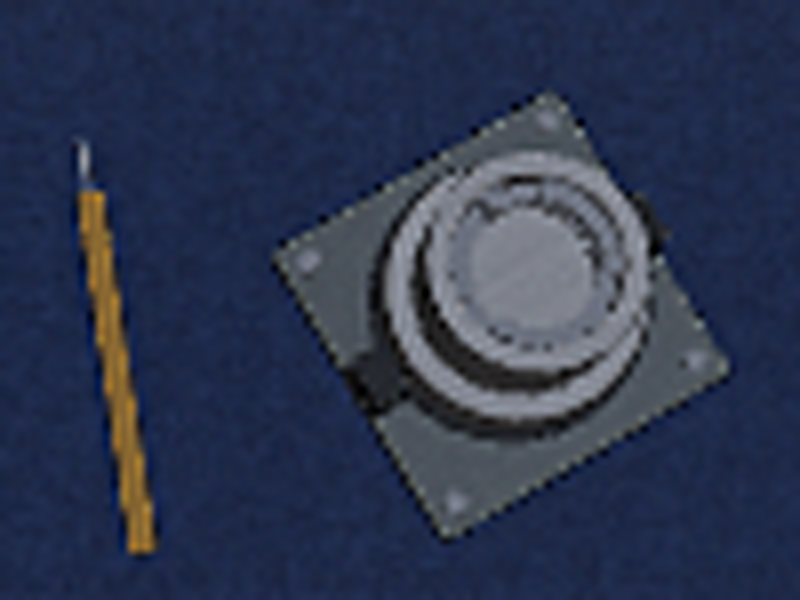

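View pics/s0a.png

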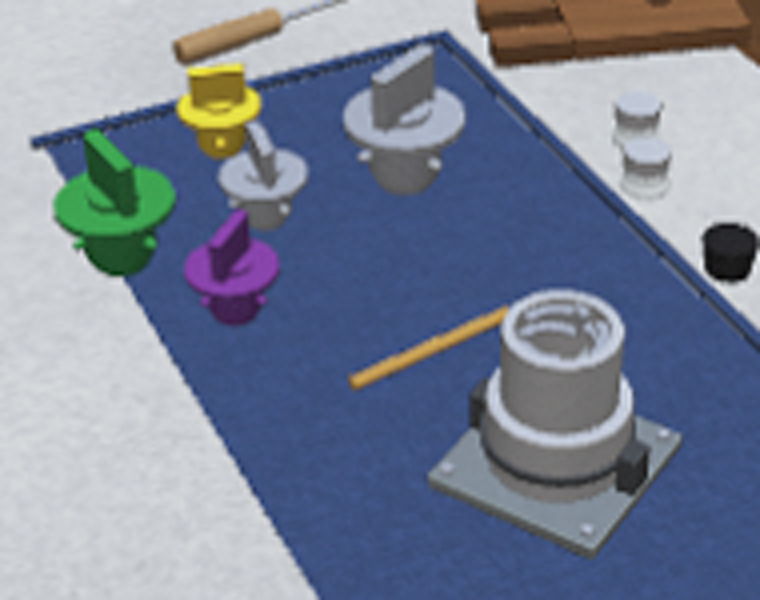

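The crop confirms the small grey plug: flange centre at about (182.9,229.8) in the top image, with the wing roughly along image horizontal. The barrel neck's rim is near (306.8,203).

```bash
python3 - <<'E'
from h import *
s0=(130,140)
print("top fl",onz("top",(182.9,229.8),.043))
print("side fl",onz("side",(130+263/4,140+177/4),.043))
for a,b in [((229,314),(337,314)),((283,261),(283,368))]:
    p=[onz("top",(120+u/4.5,160+v/4.5),.043) for u,v in (a,b)]; print("diam",np.linalg.norm(p[0]-p[1]))
w=[onz("top",(120+u/4.5,160+v/4.5),.076) for u,v in ((243,312),(320,318))]; print(w, np.linalg.norm(w[0]-w[1]))
print("rim top",onz("top",(240+538/8,170+260/8),.115), "side",onz("side",(130+563/4,140+330/4),.115))
print("big",onz("top",(183,186.5),.06),"green",onz("top",(181.5,271.5),.06))
s=state();R=Rq(s["tool_rot"]);print(R, Ro.from_matrix(R).as_euler('zyx',degrees=True))
E
```

```text
top fl [0.48001705 0.19240728 0.043     ]
side fl [0.48108518 0.18595859 0.043     ]
diam 0.06626331987549718
diam 0.06570248922008658
[array([0.47768877, 0.21148926, 0.076     ]), array([0.4736565, 0.1654745, 0.076    ])] 0.046191095227886024
rim top [ 0.53953916 -0.14270308  0.115     ] side [ 0.54040516 -0.1450383   0.115     ]
big [0.5980642  0.19146204 0.06      ] green [0.36607407 0.19232515 0.06      ]
[[-9.34911270e-01  3.54880713e-01 -7.72923892e-04]
 [ 3.54881429e-01  9.34910552e-01 -1.19579972e-03]
 [ 2.98248444e-04 -1.39226297e-03 -9.99998986e-01]] [-1.59213860e+02 -4.42852813e-02  1.79931486e+02]
```

Call:
drive_tool(deltas=[[3.5,-4.4,0.5,0,0,-9.25],[7,-8.8,1,0,0,-18.5],[10.5,-13.2,1,0,0,-27.75],[14,-17.6,1,0,0,-37],[17.5,-22,1,0,0,-46.25],[21,-26.4,1,0,0,-55.5],[24.5,-30.8,0,0,0,-64.75],[27.6,-34.8,-2,0,0,-74]], fingers=0, squeeze=60)

```text
time_s: 1.15
ee_pos: [0.4817, 0.1879, 0.2338]
tool_rot: [0.001, 0.738, 0.675, 0.001]
force: [0.1, 1.1, 0.0]
grip_width: 0.0426
```

Call:
drive_tool(deltas=[[0,0,0,0,0,0],[0,0,0,0,0,0]])

```text
time_s: 1.4
ee_pos: [0.4797, 0.1898, 0.2331]
tool_rot: [-0.0, 0.736, 0.677, -0.0]
force: [0.3, -0.2, -0.5]
grip_width: 0.0424
```

```bash
python3 - <<'E'
from h import *
import pickle
s=state();im=capture("wrist");pickle.dump(s,open("s1.pkl","wb"));cv2.imwrite("pics/w1.png",im[:,:,::-1])
print(s["time_s"],s["ee_pos"],Ro.from_matrix(Rq(s["tool_rot"])).as_euler('zyx',degrees=True),s["grip_width"],s["force"],s["joint_vel"].round(3))
print(proj("wrist",[.48,.19,.043],s))
E
```

```text
1.4 [0.4796914  0.18978504 0.23314662] [-8.52510402e+01 -5.34033486e-02 -1.79980465e+02] 0.04239168839645079 [ 0.33926679 -0.16214422 -0.47807593] [ 0.026 -0.015 -0.002  0.    -0.002  0.001]
[256.04782371 174.54163861]
```

View pics/w1.png

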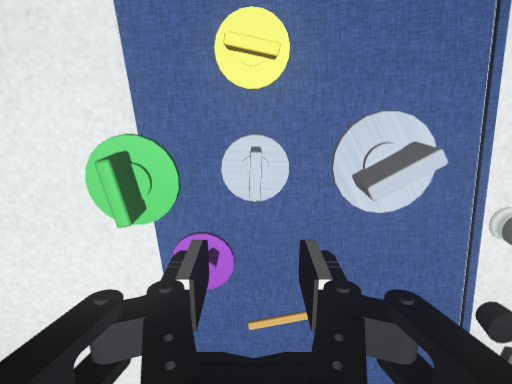

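```bash
python3 - <<'E'
import cv2
a=cv2.imread("pics/w1.png"); 
cv2.imwrite("pics/w1a.png",cv2.resize(a[125:210,210:300],None,fx=7,fy=7,interpolation=cv2.INTER_CUBIC))
E
```

```text
(no output)
```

View pics/w1a.png

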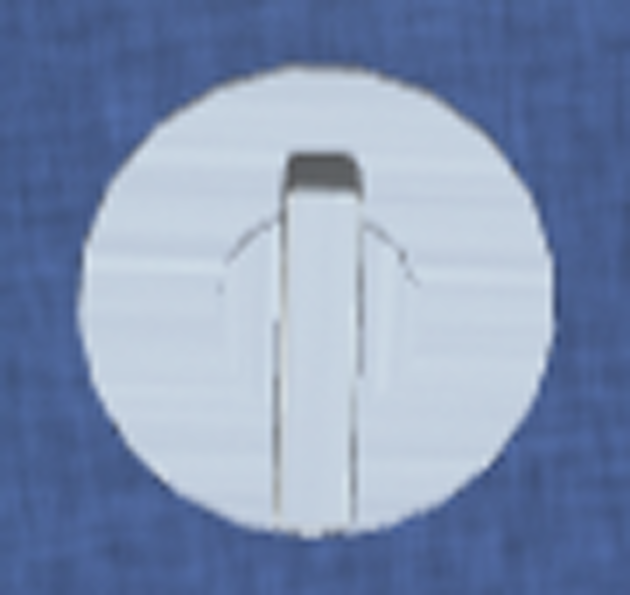

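The crop of the wrist picture shows the wing top's far end at about crop (325,192), its near end at about (316,525), and the flange extents at u 78–555, v 65–538.

```bash
python3 - <<'E'
from h import *
import pickle
s=pickle.load(open("s1.pkl","rb"))
f=lambda u,v:(210+(u+.5)/7-.5,125+(v+.5)/7-.5)
L=[onz("wrist",f(*p),.043,s) for p in ((78,300),(555,300),(316,65),(316,538))]
print(np.round(L,4),(L[0]+L[1])/2,(L[2]+L[3])/2, np.linalg.norm(L[0]-L[1]),np.linalg.norm(L[2]-L[3]))
a=onz("wrist",f(325,192),.076,s);b=onz("wrist",f(316,527),.076,s)
print(a,b,(a+b)/2,np.linalg.norm(a-b),np.degrees(np.arctan2(*(a-b)[[1,0]])))
R=Rq(s["tool_rot"]);print(np.degrees(np.arctan2(R[1,0],R[0,0])))
E
```

```text
[[0.4468 0.1997 0.043 ]
 [0.5119 0.1944 0.043 ]
 [0.4819 0.2288 0.043 ]
 [0.4765 0.163  0.043 ]] [0.47935154 0.19706422 0.043     ] [0.47918782 0.19587002 0.043     ] 0.06526496309737134 0.06605426175084887
[0.48191587 0.21728419 0.076     ] [0.47739347 0.17509237 0.076     ] [0.47965467 0.19618828 0.076     ] 0.0424335015271184 83.88202106699185
85.25104210934417
```

Call:
drive_tool(deltas=[[0,0.6,-3,0,0,-1],[0,0.6,-6,0,0,-1],[0,0.6,-9,0,0,-1],[0,0.6,-12,0,0,-1],[0,0.6,-14,0,0,-1],[0,0.6,-15.5,0,0,-1],[0,0.6,-16.2,0,0,-1],[0,0.6,-16.2,0,0,-1]])

```text
time_s: 2.45
ee_pos: [0.48, 0.196, 0.0714]
tool_rot: [-0.0, 0.742, 0.671, -0.0]
force: [0.5, 0.2, -0.5]
grip_width: 0.0427
```

```bash
python3 - <<'E'
from h import *
s=state();im=capture("wrist");cv2.imwrite("pics/w2.png",im[:,:,::-1])
im=capture("side");cv2.imwrite("pics/s2.png",cv2.resize(im[120:260,120:300,::-1],None,fx=4,fy=4))
print(s["time_s"],s["ee_pos"],s["force"])
E
```

```text
2.45 [0.47998131 0.19596804 0.07139817] [ 0.53803733  0.21792322 -0.54717117]
```

View pics/w2.png

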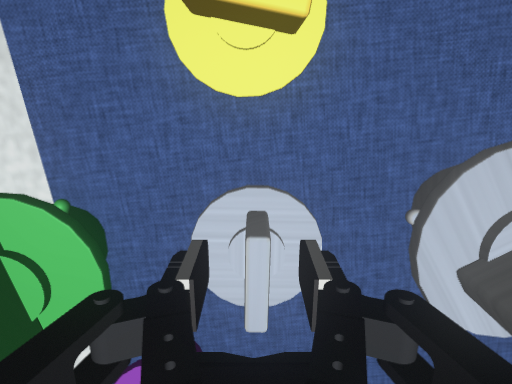

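View pics/s2.png

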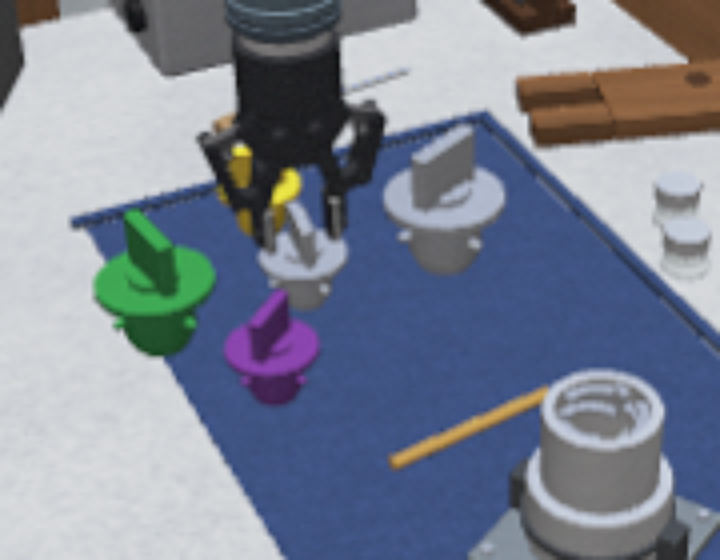

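The wrist view shows the wing centred between the pads (wing at u≈257, pads at 205 and 302), and the side view agrees. Closing.

Call:
drive_tool(deltas=[[0,0,0,0,0,0],[0,0,0,0,0,0],[0,0,0,0,0,0],[0,0,0,0,0,0],[0,0,0,0,0,0]], fingers=-1, squeeze=70)

```text
time_s: 3.18
ee_pos: [0.4805, 0.1956, 0.0719]
tool_rot: [0.0, 0.742, 0.67, 0.0]
force: [0.2, 0.9, 5.7]
grip_width: 0.0088
```

Call:
drive_tool(deltas=[[0,0,0.5,0,0,0],[0,0,2,0,0,0],[0,0,5,0,0,0],[0,0,9,0,0,0],[0,0,13,0,0,0],[0,0,15,0,0,0],[0,0,15,0,0,0]])

```text
time_s: 4.05
ee_pos: [0.4811, 0.1958, 0.2237]
tool_rot: [0.001, 0.742, 0.671, 0.002]
force: [0.0, -0.7, -2.6]
grip_width: 0.0089
```

```bash
python3 - <<'E'
from h import *
s=state();im=capture("wrist");cv2.imwrite("pics/w3.png",im[:,:,::-1])
im=capture("side");cv2.imwrite("pics/s3.png",cv2.resize(im[80:260,100:300,::-1],None,fx=3.3,fy=3.3))
print(s["time_s"],s["ee_pos"],s["force"],s["wrist_torque"],s["grip_width"],s["tool_rot"])
E
```

```text
4.05 [0.48113851 0.19579616 0.2237184 ] [ 0.03555502 -0.65972409 -2.63514397] [-0.05109995 -0.03593693  0.00941195] 0.008893830785772534 [0.00123232 0.74187287 0.67053672 0.00190587]
```

View pics/w3.png

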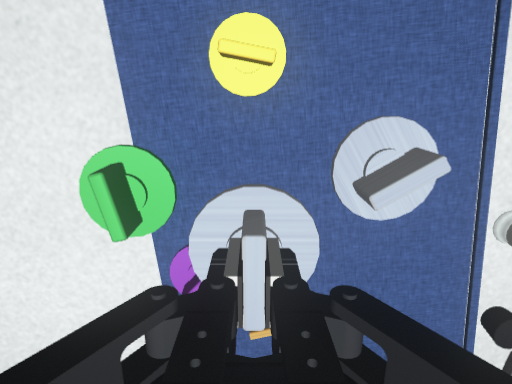

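View pics/s3.png

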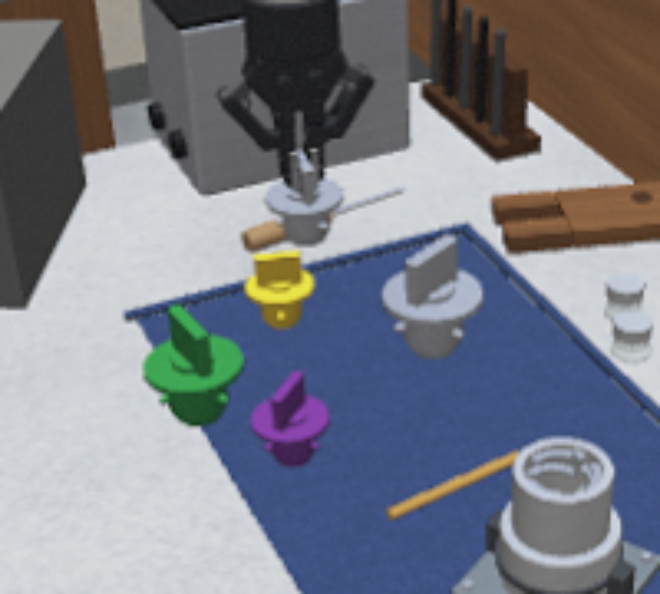

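Plug is held (width 8.9 mm, 2.6 N of weight) and upright. Next I'll go past the barrel so the wrist camera can look into the neck.

Call:
drive_tool(deltas=[[0.7,-5.5,1,0,0,0],[1.5,-11,1.5,0,0,0],[2.2,-16.5,1.5,0,0,0],[3,-22,1.5,0,0,0],[3.7,-27.5,1.5,0,0,0],[4.5,-33,1.5,0,0,0],[5.2,-38.5,1.5,0,0,0],[5.9,-43.5,1.5,0,0,0]])

```text
time_s: 5.15
ee_pos: [0.5382, -0.2409, 0.2342]
tool_rot: [-0.002, 0.742, 0.67, -0.0]
force: [0.1, 0.2, -2.3]
grip_width: 0.0086
```

Call:
drive_tool(deltas=[[0,0,0,0,0,0],[0,0,0,0,0,0],[0,0,0,0,0,0]])

```text
time_s: 5.52
ee_pos: [0.5387, -0.2379, 0.2355]
tool_rot: [-0.001, 0.741, 0.671, -0.0]
force: [0.2, 0.1, -2.0]
grip_width: 0.0088
```

```bash
python3 - <<'E'
from h import *
import pickle
s=state();im=capture("wrist");cv2.imwrite("pics/w4.png",im[:,:,::-1]);pickle.dump(s,open("s4.pkl","wb"))
im=capture("side");cv2.imwrite("pics/s4.png",im[:,:,::-1])
print(s["time_s"],s["ee_pos"],s["force"],s["wrist_torque"],s["grip_width"],s["tool_rot"],s["joint_pos"],proj("wrist",[.54,-.144,.115],s))
E
```

```text
5.525 [ 0.53872563 -0.23793163  0.23548753] [ 0.2132019   0.13324875 -2.01529657] [-0.02420028 -0.00648193 -0.0055639 ] 0.008797104859862782 [-8.74181128e-04  7.41449923e-01  6.71007630e-01 -9.01830583e-05] [-6.17380300e-01  2.28311410e-01  1.58769323e+00  2.07901000e-04
  1.32733404e+00 -5.17768869e-01] [244.95434094  64.48058911]
```

View pics/w4.png

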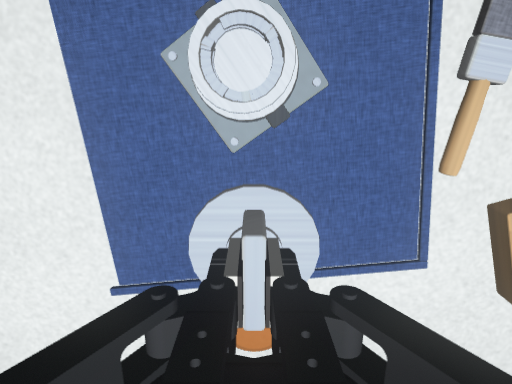

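View pics/s4.png

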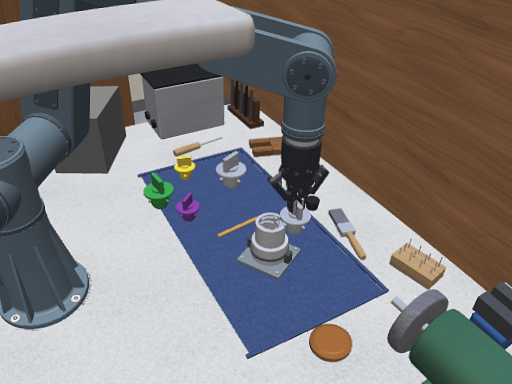

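```bash
python3 - <<'E'
import cv2
a=cv2.imread("pics/w4.png"); 
cv2.imwrite("pics/w4a.png",cv2.resize(a[0:120,180:305],None,fx=5,fy=5,interpolation=cv2.INTER_CUBIC))
cv2.imwrite("pics/w4b.png",cv2.resize(a[170:300,180:330],None,fx=4.5,fy=4.5,interpolation=cv2.INTER_CUBIC))
E
```

```text
(no output)
```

View pics/w4a.png

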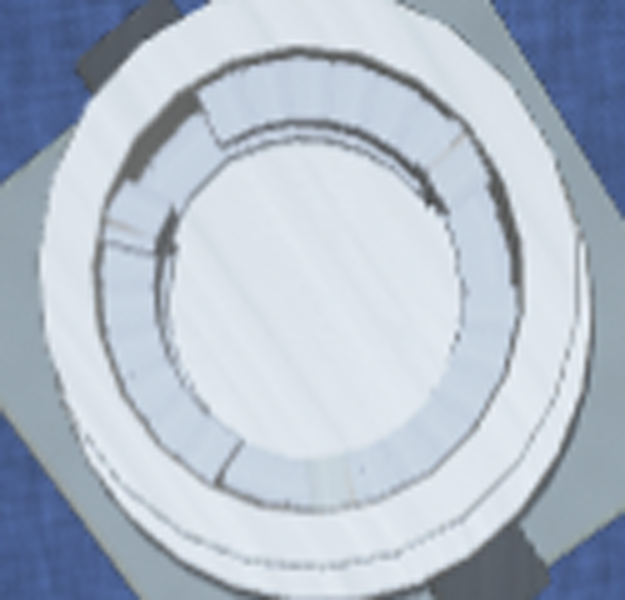

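View pics/w4b.png

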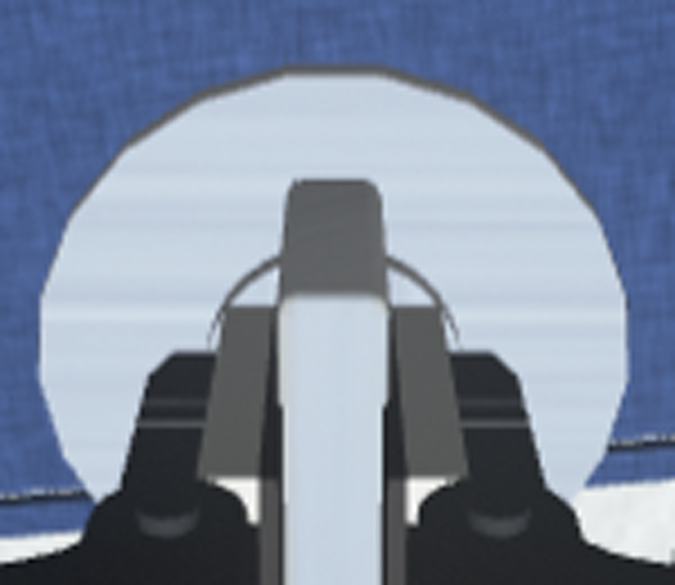

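```bash
cat > fit.py <<'E'
from h import *
from scipy.optimize import least_squares
def fitc(name,pts,r,z,s,x0,freez=False,tool=False):
    # centre of a horizontal circle radius r, from edge pixels
    th=np.linspace(0,2*np.pi,361)
    def res(p):
        zz=p[2] if freez else z
        out=[]
        for q in pts:
            X=onz(name,q,zz,s); out.append(np.hypot(X[0]-p[0],X[1]-p[1])-r)
        return np.array(out)*1000
    o=least_squares(res,list(x0)+([z] if freez else []),x_scale=.01)
    return o.x,res(o.x).round(2)
E
python3 - <<'E'
from fit import *
import pickle
s=pickle.load(open("s4.pkl","rb"))
f=lambda u,v:(180+(u+.5)/5-.5,(v+.5)/5-.5)
P=[f(*p) for p in ((95,275),(523,285),(309,47),(312,512),(195,90),(462,130),(220,487),(460,445),(125,185))]
for fz in (0,1): print("rim",fitc("wrist",P,.029,.115,s,(.54,-.144),fz))
g=lambda u,v:(180+(u+.5)/4.5-.5,170+(v+.5)/4.5-.5)
Q=[g(*p) for p in ((40,298),(627,298),(125,152),(200,100),(287,72),(380,72),(473,100),(548,155),(598,215),(70,215),(627,375),(40,375),(95,498))]
tz=s["ee_pos"][2]
for fz in (0,1): 
    x,r=fitc("wrist",Q,.033,tz-.029,s,s["ee_pos"][:2],fz); print("fl",x,x[:2]-s["ee_pos"][:2],(x[2]-tz if fz else 0),r)
R=Rq(s["tool_rot"]); print(R.round(4))
E
```

```text
rim (array([ 0.53830232, -0.13962186]), array([ 0.18, -0.3 ,  0.43, -0.25, -0.39, -0.85, -0.49, -0.5 , -1.16]))
rim (array([ 0.53820085, -0.13926426,  0.11191987]), array([ 0.52,  0.09,  0.77,  0.16, -0.07, -0.49, -0.11, -0.08, -0.85]))
fl [ 0.5368756  -0.23741235] [-0.00185003  0.00051928] 0 [-0.07 -0.32 -0.32 -0.1   0.13  0.1   0.06 -0.29 -0.12  0.01 -0.55 -0.29
 -0.64]
fl [ 0.53676496 -0.23783733  0.20473555] [-1.96067022e-03  9.43001640e-05] -0.030751980667774487 [ 0.16  0.04 -0.3  -0.13  0.09  0.07  0.1  -0.17  0.11  0.12 -0.07  0.05
 -0.08]
[[ 0.0995  0.995  -0.0013]
 [ 0.995  -0.0995  0.0012]
 [ 0.001  -0.0014 -1.    ]]
```

Call:
drive_tool(deltas=[[0.1,2,0,0,0,0],[0.1,5,0,0,0,0],[0.1,8,0,0,0,0],[0.1,9.9,-1,0,0,0],[0.1,9.9,-2.5,0,0,0],[0.1,9.9,-3.6,0,0,0],[0.1,9.9,-3.6,0,0,0],[0.1,9.9,-3.6,0,0,0]])

```text
time_s: 6.62
ee_pos: [0.5402, -0.1412, 0.2003]
tool_rot: [0.0, 0.742, 0.67, -0.0]
force: [0.4, 0.5, -1.8]
grip_width: 0.0089
```

```bash
python3 - <<'E'
from h import *
import pickle
s=state();im=capture("side");cv2.imwrite("pics/s5.png",im[:,:,::-1]);pickle.dump(s,open("s5.pkl","wb"))
cv2.imwrite("pics/s5a.png",cv2.resize(im[180:270,225:315,::-1],None,fx=6.5,fy=6.5,interpolation=cv2.INTER_CUBIC))
print(s["time_s"],s["ee_pos"],s["force"],s["wrist_torque"],s["grip_width"],s["tool_rot"],s["joint_pos"])
E
```

```text
6.625 [ 0.54016831 -0.14119481  0.2002867 ] [ 0.36456833  0.47179359 -1.84010127] [0.04306493 0.00030517 0.00249993] 0.008885184314601776 [ 4.34976753e-05  7.42270078e-01  6.70100835e-01 -1.41062322e-05] [-4.68227586e-01  1.97069492e-01  1.70008142e+00 -6.08492739e-05
  1.24437074e+00 -3.66101005e-01]
```

View pics/s5a.png

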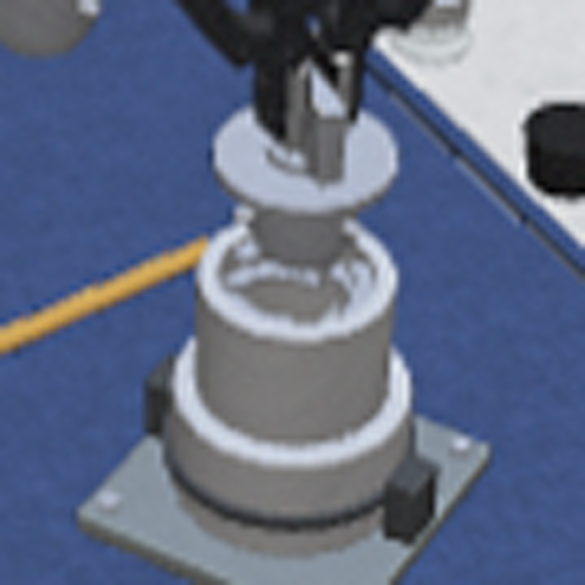

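```bash
python3 - <<'E'
from fit import *
import pickle
s=pickle.load(open("s5.pkl","rb")); e=s["ee_pos"]
f=lambda u,v:np.array((225+(u+.5)/6.5-.5,180+(v+.5)/6.5-.5))
def ext(c,r,z):
    th=np.linspace(0,2*np.pi,200)
    P=np.array([proj("side",[c[0]+r*np.cos(t),c[1]+r*np.sin(t),z]) for t in th])
    P=(P-[225,180]+.5)*6.5-.5
    return P.min(0).round(1),P.max(0).round(1)
print("rim at tcp xy",ext(e[:2],.037,.115)); print("fl top",ext(e[:2],.033,e[2]-.029)); print("fl bot",ext(e[:2],.033,e[2]-.035))
X0=proj("side",[e[0],e[1],.115])
print(6.5*(proj("side",[e[0]+.001,e[1],.115])-X0),6.5*(proj("side",[e[0],e[1]+.001,.115])-X0))
E
```

```text
rim at tcp xy (array([193.5, 211.1]), array([395. , 339.1]))
fl top (array([207. ,  96.4]), array([392.7, 207.9]))
fl bot (array([206.7, 109.7]), array([391.7, 221.5]))
[ 2.34677744 -0.8079421 ] [-1.37883084 -1.52682913]
```

```bash
python3 - <<'E'
import cv2
a=cv2.imread("pics/s5.png"); 
cv2.imwrite("pics/s5b.png",cv2.resize(a[190:235,250:292],None,fx=13,fy=13,interpolation=cv2.INTER_CUBIC))
E
```

```text
(no output)
```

View pics/s5b.png

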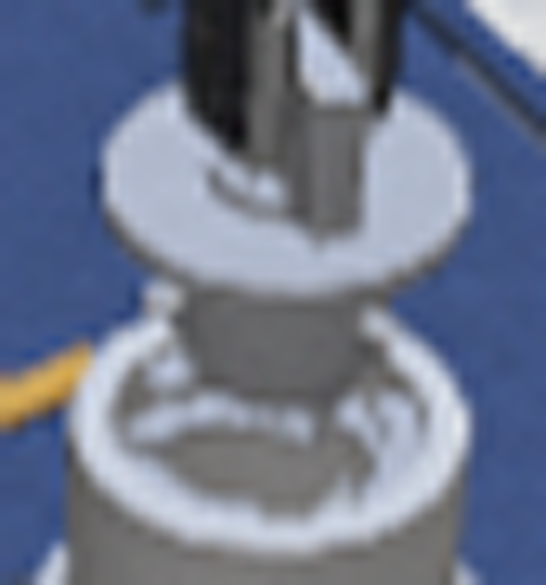

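Side crop: flange spans u 102–471 and rim u 70–472. After perspective this puts them within about 1 mm of concentric. I'll correct slightly and descend.

Call:
drive_tool(deltas=[[-0.05,0.05,-0.5,0,0,0],[-0.05,0.05,-1.0,0,0,0],[-0.05,0.05,-1.5,0,0,0],[-0.05,0.05,-2.0,0,0,0],[-0.05,0.05,-2.4,0,0,0],[-0.05,0.05,-2.7,0,0,0],[-0.05,0.05,-2.7,0,0,0]])

```text
time_s: 7.55
ee_pos: [0.5394, -0.1398, 0.173]
tool_rot: [-0.0, 0.742, 0.671, -0.0]
force: [-0.5, 0.8, -3.2]
grip_width: 0.0088
```

```bash
cat > st.py <<'E'
from h import *
s=state();R=Rq(s["tool_rot"])
print("t%.2f"%s["time_s"],(s["ee_pos"]*1000).round(2),"F",s["force"].round(2),"T",s["wrist_torque"].round(3),"w",(s["grip_width"]*1000).round(1),"yawy %.1f"%np.degrees(np.arctan2(R[1,1],R[0,1])),"tilt",R[:2,2].round(4))
E
python3 st.py
```

```text
Traceback (most recent call last):
  File "st.py", line 3, in <module>
    print("t%.2f"%s["time_s"],(s["ee_pos"]*1000).round(2),"F",s["force"].round(2),"T",s["wrist_torque"].round(3),"w",(s["grip_width"]*1000).round(1),"yawy %.1f"%np.degrees(np.arctan2(R[1,1],R[0,1])),"tilt",R[:2,2].round(4))
                                                                                                                     ^^^^^^^^^^^^^^^^^^^^^^^^^^^^
AttributeError: 'float' object has no attribute 'round'
```

Nose is inside (flange about 23 mm above the rim), with no side force. Creeping down.

Call:
drive_tool(deltas=[[0,0,-0.15,0,0,0],[0,0,-0.3,0,0,0],[0,0,-0.45,0,0,0],[0,0,-0.55,0,0,0]])

```text
time_s: 8.05
ee_pos: [0.5395, -0.1399, 0.1676]
tool_rot: [-0.0, 0.742, 0.67, -0.0]
force: [0.2, 0.3, -1.7]
grip_width: 0.0085
```

```bash
sed -i 's/(s\["grip_width"\]\*1000).round(1)/round(s["grip_width"]*1000,1)/' st.py; python3 st.py
```

```text
t8.05 [ 539.49 -139.91  167.65] F [ 0.19  0.27 -1.67] T [-0.013  0.039  0.033] w 8.5 yawy -5.8 tilt [-0.0001  0.0001]
```

Call:
drive_tool(deltas=[[0,0,-0.1,0,0,0],[0,0,-0.2,0,0,0],[0,0,-0.2,0,0,0]])

```text
time_s: 8.43
ee_pos: [0.5397, -0.1399, 0.1658]
tool_rot: [0.0, 0.742, 0.671, 0.0]
force: [0.0, 0.4, -1.8]
grip_width: 0.0088
```

```bash
python3 st.py
```

```text
t8.43 [ 539.67 -139.9   165.82] F [ 0.01  0.38 -1.83] T [ 0.089 -0.141  0.011] w 8.8 yawy -5.8 tilt [ 0.0003 -0.    ]
```

Call:
drive_tool(deltas=[[0,0,-0.1,0,0,0],[0,0,-0.1,0,0,0]])

```text
time_s: 8.68
ee_pos: [0.5397, -0.1398, 0.1648]
tool_rot: [0.0, 0.742, 0.671, 0.0]
force: [1.1, 1.0, -0.9]
grip_width: 0.009
```

Call:
drive_tool(deltas=[[0,0,-0.1,0,0,0],[0,0,-0.1,0,0,0]])

```text
time_s: 8.93
ee_pos: [0.5398, -0.1398, 0.1641]
tool_rot: [0.0, 0.742, 0.671, 0.0]
force: [0.8, 3.0, 0.4]
grip_width: 0.0087
```

```bash
python3 st.py
```

```text
t8.93 [ 539.79 -139.8   164.05] F [0.76 3.03 0.43] T [ 0.38  -0.108  0.075] w 8.7 yawy -5.8 tilt [0.0005 0.0001]
```

Contact at flange ≈ 14.5 mm above the rim, as expected. Backing off counter-clockwise under light pressure.

Call:
drive_tool(deltas=[[0,0.05,-0.05,0,0,3],[0,0.05,-0.1,0,0,6]])

```text
time_s: 9.18
ee_pos: [0.5401, -0.1398, 0.1639]
tool_rot: [0.001, 0.705, 0.709, 0.0]
force: [-1.2, 1.2, 8.3]
grip_width: 0.0087
```

```bash
python3 st.py
```

```text
t9.18 [ 540.07 -139.81  163.95] F [-1.2   1.17  8.26] T [ 0.224  0.244 -0.164] w 8.7 yawy 0.3 tilt [ 0.0013 -0.001 ]
```

Call:
drive_tool(deltas=[[0,0,0,0,0,4],[0,0,0,0,0,8]])

```text
time_s: 9.43
ee_pos: [0.5402, -0.1399, 0.1642]
tool_rot: [0.001, 0.654, 0.757, 0.0]
force: [-1.6, 1.5, 7.7]
grip_width: 0.0087
```

```bash
python3 st.py
```

```text
t9.43 [ 540.19 -139.94  164.22] F [-1.59  1.48  7.67] T [ 0.113  0.271 -0.079] w 8.7 yawy 8.3 tilt [ 0.0016 -0.0012]
```

Call:
drive_tool(deltas=[[0,0,0,0,0,4],[0,0,0,0,0,8]])

```text
time_s: 9.68
ee_pos: [0.5403, -0.1401, 0.1644]
tool_rot: [0.001, 0.6, 0.8, -0.0]
force: [-1.0, 1.1, 8.2]
grip_width: 0.0087
```

Call:
drive_tool(deltas=[[0,0,0,0,0,4],[0,0,0,0,0,8]])

```text
time_s: 9.93
ee_pos: [0.5404, -0.1402, 0.1646]
tool_rot: [0.001, 0.542, 0.84, -0.0]
force: [-1.9, 1.3, 7.7]
grip_width: 0.0084
```

```bash
python3 st.py
```

```text
t9.93 [ 540.42 -140.17  164.56] F [-1.87  1.3   7.71] T [ 0.121  0.264 -0.187] w 8.4 yawy 24.3 tilt [ 0.0022 -0.0017]
```

Call:
drive_tool(deltas=[[0,0,0,0,0,4],[0,0,0,0,0,8]])

```text
time_s: 10.18
ee_pos: [0.5405, -0.1402, 0.1648]
tool_rot: [0.001, 0.482, 0.876, -0.0]
force: [-1.7, 0.6, 9.6]
grip_width: 0.0091
```

Call:
drive_tool(deltas=[[0,0,0,0,0,4],[0,0,0,0,0,8]])

```text
time_s: 10.42
ee_pos: [0.5406, -0.1404, 0.1649]
tool_rot: [0.002, 0.42, 0.907, -0.0]
force: [-1.6, 0.5, 10.2]
grip_width: 0.0091
```

Call:
drive_tool(deltas=[[0,0,0,0,0,4],[0,0,0,0,0,8]])

```text
time_s: 10.68
ee_pos: [0.5406, -0.1405, 0.1651]
tool_rot: [0.002, 0.356, 0.935, -0.001]
force: [-1.9, 1.5, 11.2]
grip_width: 0.0088
```

```bash
python3 st.py
```

```text
t10.68 [ 540.62 -140.46  165.14] F [-1.88  1.46 11.17] T [ 0.004  0.38  -0.177] w 8.8 yawy 48.3 tilt [ 0.0028 -0.0024]
```

Call:
drive_tool(deltas=[[0,0,0,0,0,4],[0,0,0,0,0,8]])

```text
time_s: 10.92
ee_pos: [0.5407, -0.1406, 0.1652]
tool_rot: [0.002, 0.29, 0.957, -0.001]
force: [-2.7, -0.9, 10.5]
grip_width: 0.0089
```

```bash
python3 st.py
```

```text
t10.93 [ 540.68 -140.64  165.21] F [-2.65 -0.89 10.54] T [-0.203  0.349 -0.209] w 8.9 yawy 56.3 tilt [ 0.003  -0.0027]
```

Call:
drive_tool(deltas=[[0,0,0,0,0,4],[0,0,0,0,0,8]])

```text
time_s: 11.18
ee_pos: [0.5404, -0.1408, 0.1647]
tool_rot: [0.001, 0.222, 0.975, -0.001]
force: [0.7, -0.9, 4.4]
grip_width: 0.0086
```

```bash
python3 st.py
```

```text
t11.18 [ 540.37 -140.75  164.67] F [ 0.67 -0.88  4.35] T [-0.113  0.079 -0.004] w 8.6 yawy 64.3 tilt [ 0.0023 -0.0028]
```

Call:
drive_tool(deltas=[[0,0,0,0,0,1],[0,0,0,0,0,2]])

```text
time_s: 11.42
ee_pos: [0.5403, -0.1402, 0.1641]
tool_rot: [0.001, 0.206, 0.979, -0.001]
force: [0.2, -0.3, 5.3]
grip_width: 0.009
```

```bash
python3 st.py
```

```text
t11.43 [ 540.29 -140.16  164.11] F [ 0.25 -0.3   5.32] T [0.046 0.031 0.053] w 9.0 yawy 66.2 tilt [ 0.002  -0.0017]
```

Call:
drive_tool(deltas=[[0,0,0,0,0,1.5],[0,0,0,0,0,3]])

```text
time_s: 11.68
ee_pos: [0.5395, -0.1397, 0.1626]
tool_rot: [-0.0, 0.18, 0.984, -0.0]
force: [0.8, -0.4, -1.0]
grip_width: 0.0087
```

```bash
python3 st.py
```

```text
t11.68 [ 539.46 -139.68  162.59] F [ 0.79 -0.44 -0.99] T [-0.213 -0.105 -0.007] w 8.7 yawy 69.3 tilt [-0.0001 -0.0005]
```

Force vanished, so the lugs are over the starts. Letting it down.

Call:
drive_tool(deltas=[[0,0,-0.05,0,0,1.5],[0,0,-0.15,0,0,3],[0,0,-0.25,0,0,4]])

```text
time_s: 12.05
ee_pos: [0.5391, -0.1391, 0.1596]
tool_rot: [-0.001, 0.145, 0.989, 0.0]
force: [0.1, -0.3, -1.9]
grip_width: 0.0084
```

```bash
python3 st.py
```

```text
t12.05 [ 539.05 -139.09  159.58] F [ 0.14 -0.32 -1.85] T [-0.01  -0.036 -0.007] w 8.4 yawy 73.3 tilt [-0.0014  0.0008]
```

Call:
drive_tool(deltas=[[0,0,-0.15,0,0,0],[0,0,-0.3,0,0,0],[0,0,-0.4,0,0,0]])

```text
time_s: 12.42
ee_pos: [0.5395, -0.1394, 0.1561]
tool_rot: [-0.0, 0.146, 0.989, 0.0]
force: [-0.2, -0.0, -2.0]
grip_width: 0.0083
```

```bash
python3 st.py
```

```text
t12.43 [ 539.47 -139.36  156.1 ] F [-0.18 -0.03 -2.02] T [-0.029  0.036  0.054] w 8.3 yawy 73.2 tilt [-0.0002  0.0001]
```

Call:
drive_tool(deltas=[[0,0,-0.1,0,0,0],[0,0,-0.2,0,0,0],[0,0,-0.2,0,0,0]])

```text
time_s: 12.8
ee_pos: [0.5397, -0.1394, 0.1551]
tool_rot: [0.0, 0.146, 0.989, -0.0]
force: [-2.4, 0.4, 5.3]
grip_width: 0.009
```

```bash
python3 st.py
```

```text
t12.80 [ 539.71 -139.45  155.1 ] F [-2.41  0.44  5.26] T [0.262 0.453 0.009] w 9.0 yawy 73.2 tilt [ 0.0003 -0.0002]
```

On the start floor (z 155.1, flange ≈ 5 mm above the rim, matches 5.5 mm). Now clockwise.

Call:
drive_tool(deltas=[[0,0,0,0,0,-3],[0,0,0,0,0,-6]])

```text
time_s: 13.05
ee_pos: [0.5404, -0.1398, 0.1551]
tool_rot: [0.001, 0.198, 0.98, -0.0]
force: [0.6, 0.1, 2.9]
grip_width: 0.0084
```

```bash
python3 st.py
```

```text
t13.05 [ 540.36 -139.81  155.15] F [0.58 0.07 2.91] T [ 0.007 -0.05   0.057] w 8.4 yawy 67.1 tilt [ 0.0021 -0.0011]
```

Call:
drive_tool(deltas=[[0,0,-0.02,0,0,-3],[0,0,-0.04,0,0,-6]])

```text
time_s: 13.3
ee_pos: [0.5406, -0.1399, 0.1551]
tool_rot: [0.002, 0.249, 0.968, -0.0]
force: [-0.6, -0.7, 3.8]
grip_width: 0.0087
```

```bash
python3 st.py
```

```text
t13.30 [ 540.64 -139.92  155.09] F [-0.56 -0.67  3.76] T [-0.01  -0.152  0.053] w 8.7 yawy 61.1 tilt [ 0.0028 -0.0014]
```

Call:
drive_tool(deltas=[[0,0,-0.03,0,0,-3],[0,0,-0.06,0,0,-6]])

```text
time_s: 13.55
ee_pos: [0.5409, -0.14, 0.1547]
tool_rot: [0.002, 0.3, 0.954, -0.0]
force: [0.4, -0.2, 4.7]
grip_width: 0.0089
```

```bash
python3 st.py
```

```text
t13.55 [ 540.89 -140.04  154.75] F [ 0.39 -0.19  4.66] T [-0.038  0.045  0.088] w 8.9 yawy 55.1 tilt [ 0.0034 -0.0017]
```

Call:
drive_tool(deltas=[[0,0,-0.04,0,0,-4],[0,0,-0.08,0,0,-8]])

```text
time_s: 13.8
ee_pos: [0.5409, -0.1401, 0.154]
tool_rot: [0.002, 0.366, 0.931, -0.0]
force: [1.2, -0.7, 5.3]
grip_width: 0.0089
```

```bash
python3 st.py
```

```text
t13.80 [ 540.92 -140.1   153.98] F [ 1.15 -0.66  5.32] T [-0.145 -0.04   0.072] w 8.9 yawy 47.1 tilt [ 0.0035 -0.0018]
```

Drawing down 1 mm per 10° as it should. Continuing.

Call:
drive_tool(deltas=[[0,0,-0.04,0,0,-4],[0,0,-0.08,0,0,-8],[0,0,-0.12,0,0,-12]])

```text
time_s: 14.18
ee_pos: [0.5408, -0.1401, 0.1527]
tool_rot: [0.002, 0.461, 0.887, -0.0]
force: [-0.2, -0.5, 4.5]
grip_width: 0.0091
```

Call:
drive_tool(deltas=[[0,0,-0.04,0,0,-4],[0,0,-0.08,0,0,-8]])

```text
time_s: 14.42
ee_pos: [0.5409, -0.1402, 0.152]
tool_rot: [0.002, 0.522, 0.853, 0.0]
force: [-0.5, -0.1, 4.3]
grip_width: 0.0083
```

```bash
python3 st.py
```

```text
t14.43 [ 540.88 -140.19  151.98] F [-0.47 -0.09  4.28] T [-0.156 -0.025  0.087] w 8.3 yawy 27.1 tilt [ 0.0034 -0.0019]
```

Call:
drive_tool(deltas=[[0,0,-0.04,0,0,-4],[0,0,-0.08,0,0,-8]])

```text
time_s: 14.68
ee_pos: [0.5409, -0.1401, 0.1512]
tool_rot: [0.002, 0.58, 0.815, 0.0]
force: [-0.6, 0.2, 6.2]
grip_width: 0.0088
```

Call:
drive_tool(deltas=[[0,0,-0.04,0,0,-4],[0,0,-0.08,0,0,-8]])

```text
time_s: 14.92
ee_pos: [0.5409, -0.1401, 0.1504]
tool_rot: [0.002, 0.636, 0.772, 0.0]
force: [0.7, 0.4, 5.0]
grip_width: 0.0089
```

```bash
python3 st.py
```

```text
t14.93 [ 540.92 -140.1   150.36] F [0.74 0.36 5.02] T [-0.008 -0.07   0.043] w 8.9 yawy 11.1 tilt [ 0.0034 -0.0018]
```

Call:
drive_tool(deltas=[[0,0,-0.03,0,0,-3],[0,0,-0.06,0,0,-6]])

```text
time_s: 15.18
ee_pos: [0.5409, -0.1403, 0.15]
tool_rot: [0.002, 0.675, 0.738, 0.0]
force: [-0.3, -1.6, 6.8]
grip_width: 0.0086
```

```bash
python3 st.py
```

```text
t15.18 [ 540.91 -140.35  149.98] F [-0.25 -1.59  6.81] T [-0.253  0.307  0.125] w 8.6 yawy 5.1 tilt [ 0.0034 -0.0023]
```

Call:
drive_tool(deltas=[[0,0,-0.01,0,0,-2],[0,0,-0.02,0,0,-4]])

```text
time_s: 15.42
ee_pos: [0.5408, -0.1406, 0.1499]
tool_rot: [0.002, 0.7, 0.714, 0.0]
force: [-0.7, -1.9, 8.6]
grip_width: 0.0089
```

```bash
python3 st.py
```

```text
t15.43 [ 540.81 -140.59  149.92] F [-0.75 -1.89  8.64] T [-0.202  0.443  0.1  ] w 8.9 yawy 1.2 tilt [ 0.0031 -0.0026]
```

Call:
drive_tool(deltas=[[0,0,0,0,0,-2],[0,0,0,0,0,-4]])

```text
time_s: 15.68
ee_pos: [0.5408, -0.1405, 0.1499]
tool_rot: [0.002, 0.724, 0.689, 0.0]
force: [-0.1, -0.6, 7.8]
grip_width: 0.0089
```

```bash
python3 st.py; python3 - <<'E'
from h import *
im=capture("side");cv2.imwrite("pics/s6.png",cv2.resize(im[180:270,225:315,::-1],None,fx=6.5,fy=6.5,interpolation=cv2.INTER_CUBIC))
E
```

```text
t15.68 [ 540.79 -140.54  149.93] F [-0.13 -0.57  7.81] T [-0.181  0.409  0.161] w 8.9 yawy -2.8 tilt [ 0.0031 -0.0025]
```

View pics/s6.png

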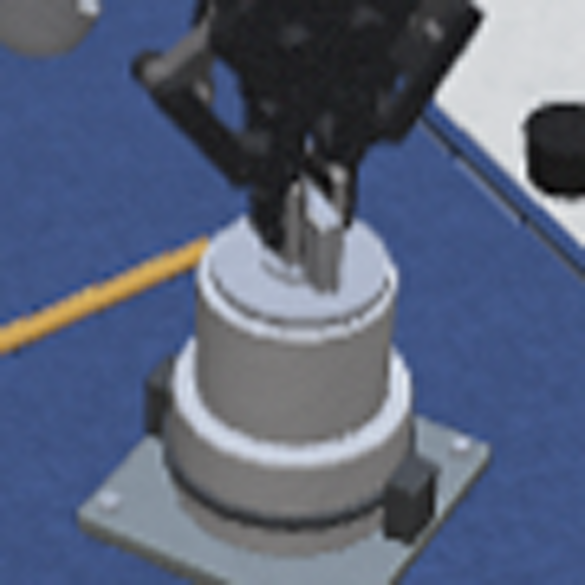

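The flange appears seated on the rim, and z stays at 149.9 while turning. A little more turn to snug it up.

Call:
drive_tool(deltas=[[0,0,0,0,0,-2],[0,0,0,0,0,-4]])

```text
time_s: 15.98
ee_pos: [0.5407, -0.1404, 0.1499]
tool_rot: [0.002, 0.748, 0.664, 0.0]
force: [-1.5, -0.4, 8.6]
grip_width: 0.0088
```

```bash
python3 st.py
```

```text
t15.97 [ 540.65 -140.42  149.92] F [-1.45 -0.45  8.58] T [0.001 0.495 0.266] w 8.8 yawy -6.8 tilt [ 0.0027 -0.0023]
```

Call:
drive_tool(deltas=[[0,0,0,0,0,-1.5],[0,0,0,0,0,-3]])

```text
time_s: 16.23
ee_pos: [0.5404, -0.1399, 0.1499]
tool_rot: [0.001, 0.765, 0.644, 0.0]
force: [-3.4, 1.5, 11.1]
grip_width: 0.0086
```

```bash
python3 st.py
```

```text
t16.23 [ 540.37 -139.87  149.89] F [-3.37  1.52 11.1 ] T [0.286 0.647 0.488] w 8.6 yawy -9.8 tilt [ 0.0019 -0.0013]
```

Torque has risen to 0.5 N m with no more descent, so it is home and snug. Unloading and releasing.

Call:
drive_tool(deltas=[[0,0,0.1,0,0,1],[0,0,0.12,0,0,1]])

```text
time_s: 16.48
ee_pos: [0.5402, -0.1397, 0.1499]
tool_rot: [0.001, 0.759, 0.651, 0.0]
force: [1.0, 1.2, 3.4]
grip_width: 0.0088
```

Call:
drive_tool(deltas=[[0,0,0,0,0,0],[0,0,0,0,0,0],[0,0,0,0,0,0],[0,0,0,0,0,0],[0,0,0,0,0,0]], fingers=0)

```text
time_s: 17.1
ee_pos: [0.5395, -0.1394, 0.1492]
tool_rot: [-0.0, 0.759, 0.651, -0.0]
force: [-0.4, -0.1, 0.2]
grip_width: 0.0426
```

```bash
python3 st.py
```

```text
t17.10 [ 539.53 -139.41  149.24] F [-0.42 -0.07  0.18] T [ 0.034 -0.015 -0.009] w 42.6 yawy -8.8 tilt [-0.0001  0.    ]
```

Retract straight up, then offset so the wrist camera sees the plug.

Call:
drive_tool(deltas=[[0,0,1.5,0,0,0],[0,0,4,0,0,0],[0,0,7,0,0,0],[0,0,10,0,0,0],[0,-2,12,0,0,0],[0,-4,13,0,0,0],[0,-4,13,0,0,0],[0,-4,13,0,0,0]])

```text
time_s: 18.1
ee_pos: [0.539, -0.1791, 0.2782]
tool_rot: [-0.001, 0.759, 0.651, -0.0]
force: [0.6, 0.6, -1.4]
grip_width: 0.0425
```

```bash
python3 st.py; python3 - <<'E'
from h import *
import pickle
s=state();pickle.dump(s,open("s7.pkl","wb"))
im=capture("wrist");cv2.imwrite("pics/w7.png",im[:,:,::-1])
im=capture("side");cv2.imwrite("pics/s7f.png",im[:,:,::-1]);cv2.imwrite("pics/s7.png",cv2.resize(im[200:255,240:300,::-1],None,fx=10,fy=10,interpolation=cv2.INTER_CUBIC))
E
```

```text
t18.10 [ 538.99 -179.05  278.17] F [ 0.64  0.62 -1.43] T [-0.022  0.024  0.019] w 42.5 yawy -8.8 tilt [-0.0017  0.0014]
```

View pics/w7.png

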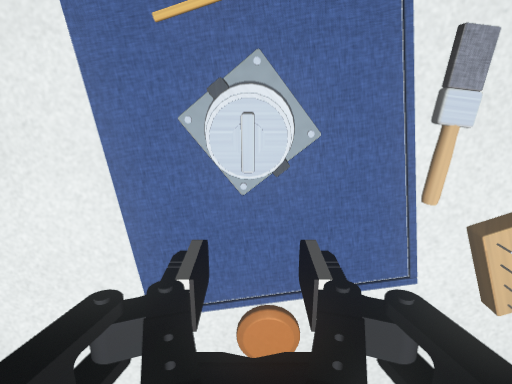

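View pics/s7.png

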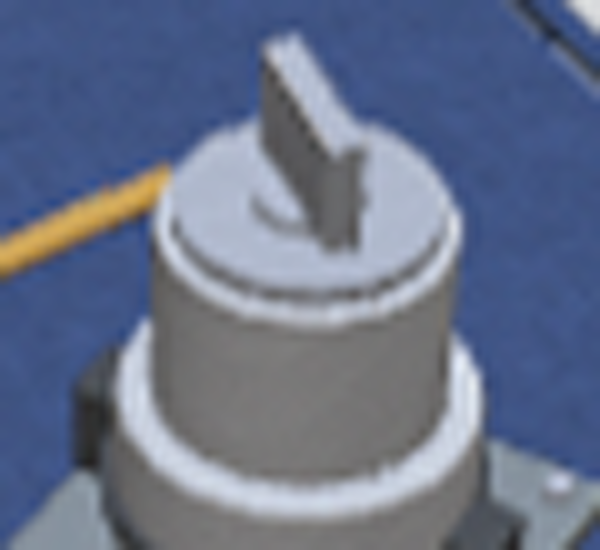

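View pics/s7f.png

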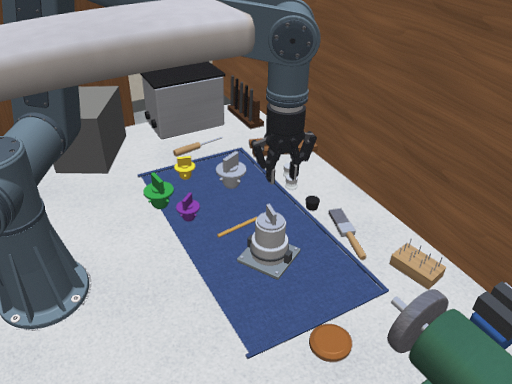

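The side crop shows the flange flat and concentric on the rim with no visible gap. In the wrist view (plug at (248,135)) it is centred and the gripper is clear. The other things look unmoved. Handing in.

```bash
python3 -c "
from cell import *
print(sign_off())"
```

```text
the job is handed in; nothing more can be done
None
```

The winged screw plug is fully screwed into the barrel neck and released. I handed the job in at about 18 s of the 72 s allowed.

- **Picking and setting in:** I took the small grey plug by its wing and lowered it into the neck. The lugs met the thread with the flange about 14.5 mm above the rim, as described.
- **Backing off:** I turned it counter-clockwise about 75° under roughly 8–13 N until the lugs dropped into the starts. It then went down to the start floor.
- **Screwing in:** I turned it about 83° clockwise. It drew down about 1 mm per 10° for some 5.2 mm, then stopped descending. At the end the torque rose to about 0.5 N m, and I stopped there. The highest force I read between moves was about 11 N, well under the 40 N limit.

**Last checks:**
- The side picture shows the flange flat and concentric on the rim, with no visible gap.
- The wrist picture shows the gripper clear of the plug, and the other things look to be where they were.
- The height agrees to within about 0.3 mm: 5.2 mm of travel against 5.5 mm nominal.
- The cameras disagreed by several millimetres sideways (up to 10 mm for the plug, 5 mm for the rim). I relied on the wrist camera's relative view, and the fit bore that out.

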